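Charge the bench ball mill and shut its gate

ROBOT

A 7-joint arm with a two-finger parallel gripper is mounted at the origin on a cart in front of the work surface, level with it; the furniture and walls round the work are solid. World frame = base frame: x ahead of the robot, y to its left, z up, the work surface at z = 0. Lengths are in m, angles in rad, forces in N, time in s.
With the tool pointing down it reaches from about 0.425 to 0.925 m from the base axis. Payload 6.8 kg.
Tool frame: the origin (TCP) lies at the very end of the fingers, on their centre line; the grasp point (between the pads) lies 19 mm behind it (bot.grip_depth is the distance from the TCP to the grasp point, in m); z points along the fingers, y is the line along which they close (so a half turn about z gives the same grasp; the last joint's range is limited). The gripper opens to 88 mm and grips with 3 to 60 N. Pads are 20 mm wide; open, the fingers measure 115 mm over their backs; the gripper's body (75 mm by 178 mm) begins 61 mm behind the grasp point.
Start: joints at [1.092, 0.477, 0.022, 1.555, -0.011, 1.109, -0.083], TCP at [0.245, -0.629, 0.223] pointing down, gripper open.
Joint ranges: [-2.96, 2.96], [-0.34, 2.1], [-1.41, 1.46], [0.24, 2.44], [-1.37, 4.51], [0.17, 1.92], [-2.96, 2.96]. Speed limits (rad/s): [2.39, 2.39, 3.14, 3.14, 3.14, 3.14, 3.14].

INTERFACE

Orientations are given as a unit quaternion [x, y, z, w].
In Python, from plant import bot gives the robot as it stands. Calls block until the motion is done:
- bot.move_pose(position, orientation): joint-space move of the TCP to a pose.
- bot.move_linear(position, orientation=None, velocity=0.15, contact_N=None): straight line of the TCP; orientation=None keeps the orientation; velocity is the mean speed in m/s. With contact_N (N) it stops when the force on the tool has changed by that much, and returns True; else False.
- bot.set_joints(angles): joint-space move.
- bot.move_gripper(opening): opening from 0.0 (shut) to 1.0 (fully open); the grip force is fixed at half the most; returns when the fingers have stopped.
- bot.wait(seconds).
- bot.solve_ik(position, orientation): joint angles nearest the present ones, or None.
- bot.capture(name): name is "scene" or "top" or "wrist"; returns a dict with "color" (400x640x3 uint8, red, green, blue), "camera_matrix" (3x3 intrinsics, pixels), "extrinsics" (4x4, takes a point from world to camera coordinates). Camera axes: x right, y down, z forward; pixel columns grow to the right and rows downward; lengths in m; the calibration is good to about 2 mm. The wrist camera is an equidistant fisheye: a pixel r from the principal point sees the ray r / f radians off the axis. A picture is of the moment at which its call begins. There is no depth.
A pose or a line that the arm cannot do raises bot.IKError and nothing moves.
- bot.close_job(): hands the job in; it is judged then, once.
Readings, each from a call of its own:
- bot.get_time(): time.
- bot.get_qpos(): joint angles.
- bot.get_joint_vel(): joint speeds.
- bot.get_effort(): joint torques, N m.
- bot.get_tcp_pos(): TCP position.
- bot.get_tcp_rot(): TCP orientation.
- bot.get_contact_force(): force on the tool from outside, world axes, zero at the start.
- bot.get_wrist_torque(): the same for the moment, N m.
- bot.get_width(): opening from 0.0 (shut) to 1.0 (fully open).
- bot.get_finger_force(): force on a finger pad.
Only numpy, scipy, OpenCV 4.12 (cv2) and the standard library are available. Lean on these libraries where they do the work, as an engineer would, in place of code of your own. Each camera call takes 0.05 s, during which the arm holds its last target. There are 200 camera calls.

TASK

Charge the bench mill: raise its feed gate right up by the red bar so that the pawl holds it there, take the cup of grinding balls out from under the edge of the shelf, and tip all eight balls down the chute into the jar. Stand the empty cup upright on the desk, then press the pawl's red thumb pad down until the gate has sunk fully shut. Leave the other things standing where they are.

Things in the scene. Friction and masses are not known exactly. Their poses are not given: they have to be found in the camera images.
- mill: small bench ball mill, fixed to the desk. Origin on the desk under its gate; x points down the fall of the chute, from the inlet (robot's side) to the back, y to the mill's left. Front to back: open stainless chute (x -118 to 0), upright gate (x = 0), grinding jar under a clear hood with a flat top 129 high (x 5 to 90), white drive housing 135 high (x 92 to 142). 140 wide, pawl aside
- chute (a point): middle of the chute floor, 70 in front of the gate and 98 above the desk; axes as the mill's. Inside the chute is 92 wide; its floor falls evenly from 117 high at the front to 70 at the gate; side walls stand 46 over the floor, the front wall 34. Balls on it lie against a shut gate; with the gate up they roll by themselves into the jar
- jar (a point): centre of the inner floor of the grinding jar, 23 above the desk, 30 behind the gate. Jar inner radius 50, rim 62 above the desk; the hood covers it, so balls reach it only down the chute and under the gate. Behind the mill, to the right, a black computer tower 0.4 m high fills the desk from x = 0.68 back, y 0.17 to 0.39 (world): keep the gripper clear of it
- gate (a joint): height of the gate in m: 0 shut, 0.054 at its upper stop. It slides straight up (about 10 N at 0.08 m/s). A rail with teeth on its right end rises past a sprung pawl that catches it every 12 mm (0.012, 0.024, 0.036, 0.048): let go, it settles back on the last tooth passed. While the pawl is lifted the gate sinks by its own weight, damped, shut in about 1 s
- bar (a point): middle of the gate's red lifting bar, round, 12 thick, 84 long along the mill's y, 161 above the desk when shut; moves with the gate. Under it runs the gate's cross beam, 10 thick, its top 18 below the bar's middle
- pawl (a joint): angle of the pawl in rad: 0 engaged, 0.30 fully lifted; above about 0.2 the gate is free to sink. A spring brings it back
- thumb (a point): middle of the top of the pawl's red thumb pad (28 along the mill's x, 30 along its y), 155 to the mill's right of the gate's middle, 90 above the desk. Pressed straight down by 15 (about 8 N) it lifts the pawl fully. Nothing stands over it; the gate's cross beam ends 69 beside it and reaches 191 high when up
- bench_shelf: fixed low shelf, white board 130 deep (x) by 260 wide (y), origin on the desk under its middle; its front edge (x = -65) faces left, to the mill. Board 145 to 157 above the desk; grey end panels under it start 59 behind the front edge; bottles stand on it, a vial rack 37 high is under it from x = -9 back
- cup: aluminium cup with eight balls, 80 high, outer diameter 51 at the foot, 73 (bead 76) at the rim, wall 3, 0.3 kg filled; origin at the centre of its underside, z up its axis. It stands with its axis under the shelf's front edge, in its near or far half: a gripper gets at it only leaning out from the shelf (towards its -x) by about 40 degrees, and draws it out that way before lifting
- buffer: 100 ml bottle with blue cap, 56 in diameter, 103 high, loose, beside the cup under the shelf's edge (about 130 away); origin at the centre of its underside
- bottle: open-capped clear bottle, 92 in diameter, 197 high, loose; origin at the centre of its underside
- measure: glass measuring cylinder, 24 in diameter on a 45 by 52 foot, 154 high, loose; origin at the centre of its underside
- timer: white bench timer with a red dial, 60 by 62, 33 high, loose; origin at the centre of its underside
- ball_1: steel grinding ball, 20 in diameter, 30 g, polished, origin at its centre; starts in the cup. The balls leave the cup as it is tipped from about 70 degrees on, the last at about 95
- ball_2: another such ball
- ball_3: another such ball
- ball_4: another such ball
- ball_5: another such ball
- ball_6: another such ball
- ball_7: another such ball
- ball_8: another such ball

How it is judged:
On the way, in this order (a step that is already met when the one before it is completed fails the run):
1. the gate is up by three teeth or more and the pawl holds it with the fingers off (value of joint gate above 0.033 m and contact force between the fingers and anything else below 0.05 N), for 0.2 s.
2. all eight balls lie in the grinding jar, with the gate still up (horizontal distance between each of ball_1, ball_2, ball_3, ball_4, ball_5, ball_6, ball_7, ball_8 and jar below 0.052 m and height (world z) of each of ball_1, ball_2, ball_3, ball_4, ball_5, ball_6, ball_7, ball_8 below 0.065 m and value of joint gate above 0.02 m), for 0.2 s.
At the end, for the whole second after the job is handed in: all eight balls are in the grinding jar, the gate is shut (within 3 mm) with the pawl back in, and the empty cup stands upright (within 0.1 rad) and still on the desk (horizontal distance between each of ball_1, ball_2, ball_3, ball_4, ball_5, ball_6, ball_7, ball_8 and jar below 0.052 m and height (world z) of each of ball_1, ball_2, ball_3, ball_4, ball_5, ball_6, ball_7, ball_8 below 0.065 m and value of joint gate below 0.003 m and value of joint pawl below 0.05 rad and angle between cup's own z axis and vertical below 0.1 rad and height (world z) of cup below 0.01 m and linear speed of cup below 0.02 m/s); the robot touches nothing.
It fails at once if the buffer bottle is pushed more than 30 mm or tipped (distance of buffer from where it was at the start of the episode above 0.03 m or angle between buffer's own z axis and vertical above 0.35 rad).
It fails at once if the open-capped bottle is pushed more than 30 mm or tipped (distance of bottle from where it was at the start of the episode above 0.03 m or angle between bottle's own z axis and vertical above 0.35 rad).
It fails at once if the measuring cylinder is pushed more than 30 mm or tipped (distance of measure from where it was at the start of the episode above 0.03 m or angle between measure's own z axis and vertical above 0.35 rad).
It fails at once if the bench timer is pushed more than 30 mm or tipped (distance of timer from where it was at the start of the episode above 0.03 m or angle between timer's own z axis and vertical above 0.35 rad).
It also fails if it takes over 72 s, if anything falls off the work surface, if the arm or the gripper's body presses on something with over 40 N, if the wrist force passes 120 N, or if a joint passes its speed limit or range.

## Working session

There is one attempt and no reset: what is moved stays moved. The work goes in short steps, each a Python script; the robot and the scene stay as the last script left them, time stands still between calls to the robot, and variables do not carry over. Pictures are saved under pics/ and viewed, at most 10 in all, crops included, and the job is handed in when it is done.

```bash
ls; mkdir -p pics
python3 - <<'E'
from plant import bot
import cv2,numpy as np
np.set_printoptions(precision=4,suppress=True)
for n in("scene","top"):
    d=bot.capture(n); cv2.imwrite(f"pics/{n}0.png",d["color"][:,:,::-1]); np.savez(f"{n}0.npz",**d)
    print(n,d["camera_matrix"],d["extrinsics"])
print(bot.get_time(),bot.get_tcp_pos(),bot.get_tcp_rot(),bot.grip_depth)
E
```

```text
pics
plant.py
scene [[511.2637   0.     322.3413]
 [  0.     511.2637 199.2193]
 [  0.       0.       1.    ]] [[-0.8721 -0.4894 -0.0023  0.4771]
 [-0.216   0.3891 -0.8955  0.2149]
 [ 0.4392 -0.7804 -0.445   1.3782]
 [ 0.      0.      0.      1.    ]]
top [[387.5811   0.     322.5216]
 [  0.     387.5811 207.9791]
 [  0.       0.       1.    ]] [[-0.3685 -0.9296  0.0064  0.1799]
 [-0.8389  0.3296 -0.4332  0.5078]
 [ 0.4005 -0.165  -0.9013  0.8569]
 [ 0.      0.      0.      1.    ]]
0.1 [ 0.2444 -0.6287  0.2218] [ 0.9829  0.1844 -0.0002 -0.0008] 0.0187
```

View pics/scene0.png

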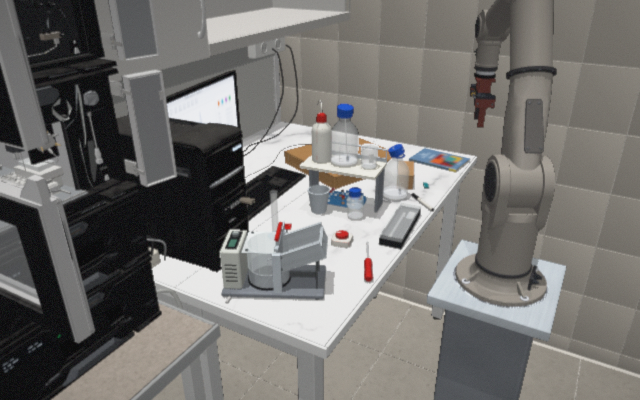

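View pics/top0.png

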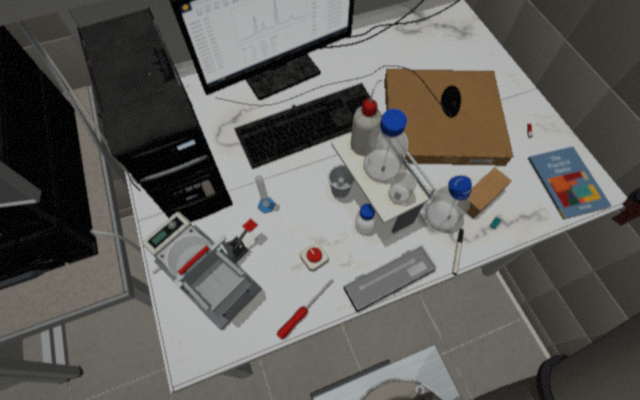

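The scene view shows the mill at about (280,260), its red bar at (283,230), the cup at (318,198), the buffer at (356,203), the timer at (342,238) and the cylinder at (275,205). In the top view the bar is at (193,260), the thumb pad at (250,226), the cup at (341,180), the buffer at (366,218) and the cylinder at (265,195). I'll enlarge both for exact pixels.

```bash
cat > h.py <<'E'
import numpy as np,cv2
from plant import bot
from scipy.spatial.transform import Rotation as R
np.set_printoptions(precision=4,suppress=True)
def ray(d,p):
    E=d["extrinsics"];K=d["camera_matrix"];Rm=E[:3,:3];o=-Rm.T@E[:3,3]
    v=Rm.T@np.linalg.inv(K)@np.array([p[0],p[1],1.]);return o,v/np.linalg.norm(v)
def plane(d,p,z):
    o,v=ray(d,p);return o+v*(z-o[2])/v[2]
def tri(rays):
    A=0;b=0
    for o,v in rays:
        P=np.eye(3)-np.outer(v,v);A=A+P;b=b+P@o
    x=np.linalg.solve(A,b);return x,[np.linalg.norm((np.eye(3)-np.outer(v,v))@(x-o)) for o,v in rays]
def proj(d,X):
    c=d["extrinsics"][:3,:3]@X+d["extrinsics"][:3,3];u=d["camera_matrix"]@c;return u[:2]/u[2]
def red(d,box):
    x0,y0,x1,y1=box;h=cv2.cvtColor(d["color"],cv2.COLOR_RGB2HSV)
    m=((h[...,0]<10)|(h[...,0]>170))&(h[...,1]>140)&(h[...,2]>80)
    k=np.zeros(m.shape,np.uint8);k[y0:y1,x0:x1]=m[y0:y1,x0:x1]
    n,l,s,c=cv2.connectedComponentsWithStats(k);return [(s[i].tolist(),c[i]) for i in range(1,n) if s[i,4]>8]
E
python3 - <<'E'
from h import *
s=dict(np.load("scene0.npz"));t=dict(np.load("top0.npz"))
cv2.imwrite("pics/s1.png",cv2.resize(s["color"][150:310,215:415,::-1],None,fx=3.7,fy=3.7,interpolation=cv2.INTER_CUBIC))
cv2.imwrite("pics/t1.png",cv2.resize(t["color"][130:340,140:400,::-1],None,fx=2.8,fy=2.8,interpolation=cv2.INTER_CUBIC))
print(red(s,(215,150,415,310)));print(red(t,(140,130,400,340)))
E
```

```text
[([275, 222, 7, 19, 60], array([277.9833, 231.4   ])), ([285, 224, 6, 5, 27], array([287.4074, 226.0741])), ([336, 231, 12, 8, 70], array([341.9429, 234.4857])), ([365, 258, 7, 23, 138], array([367.7754, 269.5145]))]
[([244, 220, 13, 11, 88], array([249.5909, 225.1023])), ([179, 246, 30, 28, 155], array([193.1871, 259.8452])), ([307, 248, 14, 14, 140], array([313.9929, 255.0143])), ([278, 307, 29, 31, 296], array([292.0709, 322.3311]))]
```

View pics/s1.png

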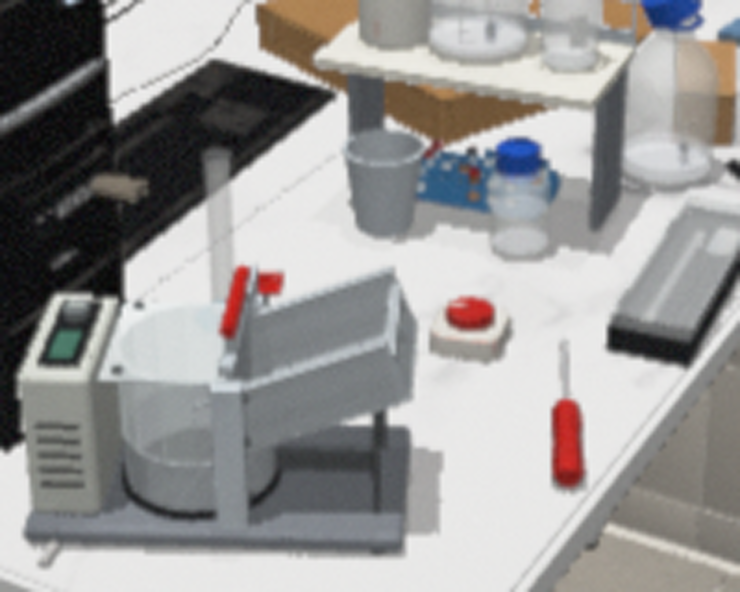

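View pics/t1.png

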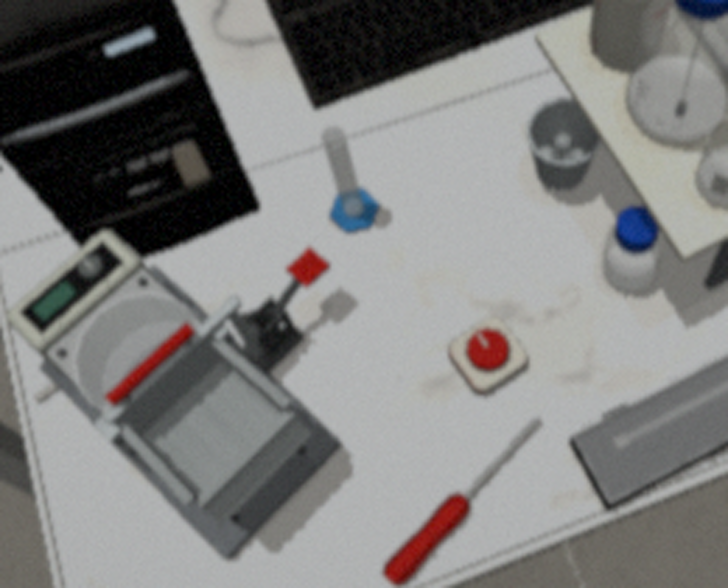

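The crops show, in full-frame pixels: the cup rim centre at about (319.3,190) in scene and (341.4,178.2) in top. The shelf front-edge corners are at (300.7,166.5) and (377.5,177.5) in scene, and (332.1,143.6) and (384.6,219.8) in top. The bar and thumb pad are clear.

Run:
```python
from h import *
s=dict(np.load("scene0.npz"));t=dict(np.load("top0.npz"))
def S(x,y):return ray(s,(215+x/3.7,150+y/3.7))
def T(x,y):return ray(t,(140+x/2.8,130+y/2.8))
T2=lambda x,y:(140+x/2.8,130+y/2.8)
S2=lambda x,y:(215+x/3.7,150+y/3.7)
print("bar",tri([ray(s,(278,231.4)),ray(t,(193.2,259.85))]))
b=[plane(t,T2(*p),.165) for p in((112,398),(188,331))];print("bar ends",b,np.linalg.norm(b[0]-b[1]))
b=[plane(s,S2(*p),.163) for p in((232,332),(242,272))];print("bar ends scene",b)
print("thumb",plane(t,(249.6,225.1),.09), tri([ray(s,(287.4,226.1)),ray(t,(249.6,225.1))]))
print("cup rim",tri([S(386,148),T(564,135)]),plane(t,T2(564,135),.08),plane(s,S2(386,148),.08))
print("cup foot",plane(s,S2(386,221),.0))
print("shelf far",tri([S(317,60),T(538,38)]),"near",tri([S(605,100),T(685,252)]))
print("buffer cap",tri([S(518,150),T(637,228)]))
print("timer dial",tri([S(470,312),T(488,349)]))
print("measure foot",plane(t,T2(354,210),.01),"top",tri([S(218,155),T(334,135)]))
print("mill base corners", [plane(t,T2(*p),.012) for p in((340,442),(232,557))])
print("chute front corners top .15 ", [plane(t,T2(*p),.151) for p in ((300,405),(200,500))])
```

```text
bar (array([0.5043, 0.3048, 0.1602]), [np.float64(0.0002805705583734524), np.float64(0.0002805705583734734)])
bar ends [array([0.4855, 0.3373, 0.165 ]), array([0.5178, 0.2684, 0.165 ])] 0.07602907193108241
bar ends scene [array([0.4791, 0.3431, 0.163 ]), array([0.5183, 0.272 , 0.163 ])]
thumb [0.5723 0.1652 0.09  ] (array([0.5709, 0.1646, 0.0889]), [np.float64(0.0018544685794549568), np.float64(0.0018544685794547793)])
cup rim (array([ 0.6186, -0.1066,  0.0788]), [np.float64(0.0004221854888334856), np.float64(0.0004221854888333948)]) [ 0.6185 -0.1062  0.08  ] [ 0.6168 -0.1042  0.08  ]
cup foot [ 0.623  -0.1144  0.    ]
shelf far (array([ 0.6876, -0.1049,  0.1505]), [np.float64(0.0003146029811979367), np.float64(0.0003146029811979452)]) near (array([ 0.4298, -0.1376,  0.1567]), [np.float64(0.0073132126228431845), np.float64(0.007313212622843082)])
buffer cap (array([ 0.4959, -0.1256,  0.0969]), [np.float64(0.00042786094798638163), np.float64(0.0004278609479863238)])
timer dial (array([0.46  , 0.0343, 0.0258]), [np.float64(0.00028370829231853193), np.float64(0.00028370829231853594)])
measure foot [0.6515 0.1052 0.01  ] top (array([0.6546, 0.1036, 0.1521]), [np.float64(0.0013063153892541373), np.float64(0.0013063153892542752)])
mill base corners [array([0.4313, 0.1901, 0.012 ]), array([0.3694, 0.3081, 0.012 ])]
chute front corners top .15  [array([0.4311, 0.2036, 0.151 ]), array([0.3877, 0.296 , 0.151 ])]
```

```bash
cat >> h.py <<'E'
UP=np.array([0,0,1.])
MA=np.radians(26.0); MX=np.array([np.cos(MA),np.sin(MA),0]); MY=np.array([-np.sin(MA),np.cos(MA),0])
BAR=np.array([.5043,.3048,.160]); GATE=BAR*[1,1,0]; THUMB=np.array([.5716,.1649,.0895])
CUP=np.array([.6182,-.1066,0]); SAZ=np.radians(-82.8)
HG=.045; LEAN=np.radians(40)
def ori(az,beta,s=1):   # tool z leans by beta from straight down towards azimuth az
    h=np.array([np.cos(az),np.sin(az),0]); z=-np.cos(beta)*UP+np.sin(beta)*h
    y=s*np.cross(UP,h); return np.column_stack([np.cross(y,z),y,z])
def q(M): return R.from_matrix(M).as_quat()
def gp(G,M): return np.asarray(G)+bot.grip_depth*M[:,2]   # TCP for grasp point G
def mill(x,y,z): return GATE+x*MX+y*MY+z*UP
def pour(az,th,lip,zg,s):   # cup tipped by th, lower lip over mill point lip
    h=np.array([np.cos(az),np.sin(az),0]); M=ori(az,LEAN-th,s)
    G=mill(lip[0],lip[1],zg)-h*(.035*np.sin(th)+.036*np.cos(th)); return gp(G,M),M
E
python3 - <<'E'
from h import *
ok=lambda p,M:(lambda j: None if j is None else np.round(j,2))(bot.solve_ik(p,q(M)))
rad=np.radians
for s in(1,-1):
    M=ori(SAZ,LEAN,s);print("pick",s,ok(gp(CUP+HG*UP,M),M),ok(gp(CUP+HG*UP-M[:,2]*.12,M),M))
    for yaw in (0,):
        M=ori(MA+np.pi*(s<0),0,1);M=np.column_stack([M[:,1],-M[:,0],M[:,2]]) # closing along mill x
        print("bar",ok(gp(BAR+UP*.006,M),M),ok(gp(BAR+UP*.12,M),M), M[:,1])
    for d in(0,30,60,90,120,150,180):
        az=MA-np.pi/2-rad(d)
        r=[bot.solve_ik(*(lambda p,M:(p,q(M)))(*pour(az,rad(t),(-.085,.0),.2,s))) for t in(40,70,100,115)]
        print("pour",s,d,["-" if x is None else np.round(x,2).tolist() for x in r][-1],[x is not None for x in r])
E
```

```text
pick 1 [-0.1   0.73 -0.22  1.88  1.05  1.02 -0.95] [-0.01  0.64 -0.51  1.83  1.    1.29 -0.93]
bar [ 0.13  0.68 -1.11  1.79  0.68  1.12 -0.76] [ 0.13  0.51 -1.07  1.67  0.47  1.25 -0.59] [0.8988 0.4384 0.    ]
pour 1 0 [0.53, 0.89, -0.88, 1.95, -0.73, 1.06, 0.74] [True, True, True, True]
pour 1 30 [0.89, 1.05, -1.26, 2.27, -1.06, 0.38, 0.92] [True, True, True, True]
pour 1 60 - [True, True, False, False]
pour 1 90 - [True, True, False, False]
pour 1 120 - [True, True, False, False]
pour 1 150 [-0.65, 0.76, -0.79, 2.16, 1.38, 1.9, 1.81] [True, True, True, True]
pour 1 180 [-0.87, 0.77, -0.38, 1.85, 0.95, 1.86, 1.85] [True, True, True, True]
pick -1 [ 0.43  0.99 -0.99  1.84  1.43  1.54  2.08] [-1.15  1.03  1.22  1.9  -0.34  0.79 -2.94]
bar [ 0.17  0.73 -1.19  1.78  0.74  1.16  2.34] [ 0.19  0.56 -1.18  1.67  0.54  1.28  2.49] [-0.8988 -0.4384  0.    ]
pour -1 0 [-0.02, 0.69, -0.13, 1.99, -1.12, 1.41, -2.04] [True, True, True, True]
pour -1 30 [0.83, 0.96, -1.17, 2.28, -1.22, 0.47, -2.08] [True, True, True, True]
pour -1 60 - [True, True, False, False]
pour -1 90 - [True, True, False, False]
pour -1 120 - [True, True, False, False]
pour -1 150 [-0.65, 0.76, -0.79, 2.16, 1.38, 1.9, -1.33] [True, True, True, True]
pour -1 180 [-0.87, 0.77, -0.38, 1.85, 0.95, 1.86, -1.29] [True, True, True, True]
```

Run:
```python
from h import *
M=ori(MA,0);M=np.column_stack([M[:,1],-M[:,0],M[:,2]]);Q=q(M)
p=bot.get_tcp_pos();bot.move_linear([p[0],p[1],.45],velocity=.4)
bot.move_pose(gp(BAR+UP*.2,M),Q);print(bot.get_time(),bot.get_qpos())
bot.move_linear(gp(BAR+UP*.06,M),Q,velocity=.3)
d=bot.capture("wrist");cv2.imwrite("pics/w1.png",d["color"][:,:,::-1])
print(bot.move_linear(gp(BAR+UP*.007,M),Q,velocity=.08,contact_N=5),bot.get_tcp_pos(),bot.get_contact_force(),bot.get_time())
```

```text
4.2167 [ 0.198   0.4864 -1.1957  1.558   0.4564  1.4105 -0.58  ]
False [0.5044 0.3051 0.1485] [-0.0113 -0.5007 -0.3221] 5.6917
```

View pics/w1.png

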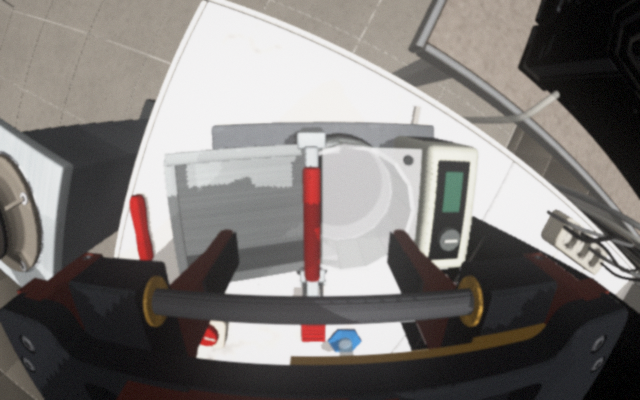

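The wrist view shows the red bar upright in the image at column 313, midway between the fingertips (230 and 395), so it is centred and the yaw is right. Gripping and lifting.

Run:
```python
from h import *
bot.move_gripper(0.0);print(bot.get_width(),bot.get_finger_force(),bot.get_tcp_pos())
p=bot.get_tcp_pos()
print(bot.move_linear(p+UP*.0525,velocity=.07,contact_N=35),bot.get_tcp_pos()-p,bot.get_contact_force())
bot.move_gripper(0.45);bot.wait(.3)
print(bot.get_finger_force(),bot.get_contact_force())
p=bot.get_tcp_pos();bot.move_linear(p+UP*.1,velocity=.25);bot.wait(.1)
s=bot.capture("scene");t=bot.capture("top")
for d,b in((s,(265,190,300,240)),(t,(170,200,260,280))):print(red(d,b))
print(bot.get_time())
```

```text
0.12614050719993397 29.998683035373688 [0.5044 0.3048 0.1483]
False [0.     0.     0.0525] [ 0.4845  0.993  -2.5239]
0.0 [-0.5925 -0.2711 -0.4161]
[([274, 206, 7, 18, 56], array([277.1071, 214.9643])), ([285, 224, 6, 5, 29], array([287.4138, 225.931 ]))]
[([244, 220, 13, 11, 88], array([249.5909, 225.1023])), ([171, 238, 32, 29, 186], array([185.9624, 252.8978]))]
9.4417
```

Run:
```python
from h import *
s=dict(np.load("scene0.npz"));t=dict(np.load("top0.npz"))
print("bar",tri([ray(s,(277.1,215)),ray(t,(185.96,252.9))]))
M=ori(SAZ,LEAN,1);Q=q(M);P=gp(CUP+HG*UP,M)
bot.move_pose(P-M[:,2]*.15+UP*.15,Q);print(bot.get_time(),bot.get_qpos())
bot.move_gripper(1.0)
bot.move_linear(P-M[:,2]*.11,Q,velocity=.3)
d=bot.capture("wrist");cv2.imwrite("pics/w2.png",d["color"][:,:,::-1]);np.savez("w2.npz",**d)
print(bot.get_time(),d["camera_matrix"],bot.get_tcp_pos()-(P-M[:,2]*.11))
```

```text
bar (array([0.5042, 0.3059, 0.2078]), [np.float64(0.0006196898223811471), np.float64(0.0006196898223811494)])
10.7 [ 0.192   0.5079 -0.8429  1.6779  0.9539  1.5984 -0.7485]
12.3917 [[309.7069   0.     312.6083]
 [  0.     309.7069 200.699 ]
 [  0.       0.       1.    ]] [0.0011 0.0011 0.0019]
```

View pics/w2.png

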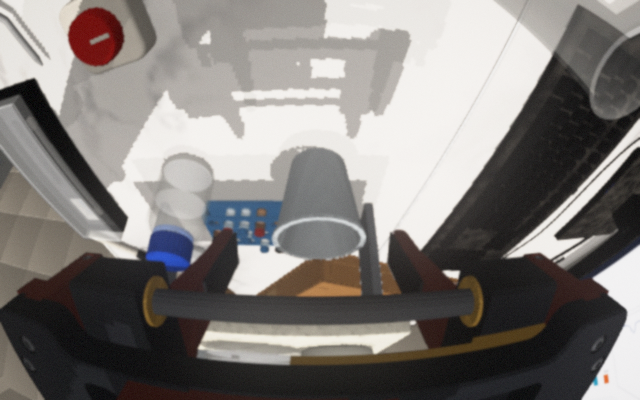

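The wrist view shows the cup rim centred at about (320,240), from 273 to 368, slightly right of the finger midline (312). The buffer cap is at (170,248) and clear. I'll cast the rim centre ray to refine the position.

```bash
cat >> h.py <<'E'
def fray(d,p):
    K=d["camera_matrix"];E=d["extrinsics"];v=(np.array(p)-K[:2,2])/K[0,0];a=np.hypot(*v)
    c=np.array([*(np.sin(a)*v/a),np.cos(a)]);Rm=E[:3,:3];return -Rm.T@E[:3,3],Rm.T@c
E
python3 - <<'E'
from h import *
w=dict(np.load("w2.npz"));s=dict(np.load("scene0.npz"));t=dict(np.load("top0.npz"))
f=lambda p,z:(lambda o,v:o+v*(z-o[2])/v[2])(*fray(w,p))
L,Rr,T,B=[f(p,.08) for p in((273,239),(368,240),(320,219),(320,258))]
print((L+Rr)/2,(T+B)/2,np.linalg.norm(L-Rr),np.linalg.norm(T-B))
print("foot L/R mid",[f(p,.0) for p in((292,155),(346,155))])
print(tri([fray(w,(320.5,239)),ray(s,(319.3,190)),ray(t,(341.4,178.2))]))
print("buffer cap",f((170,248),.1))
E
```

```text
[ 0.6254 -0.1075  0.08  ] [ 0.625  -0.1095  0.08  ] 0.07703979177804557 0.06879926672718208
foot L/R mid [array([ 0.5985, -0.0978,  0.    ]), array([ 0.6477, -0.0914,  0.    ])]
(array([ 0.6218, -0.1082,  0.0775]), [np.float64(0.0036769530759462724), np.float64(0.0022452111292912197), np.float64(0.0021123929170632377)])
buffer cap [ 0.5075 -0.1016  0.1   ]
```

```bash
sed -i 's/^CUP=.*SAZ/CUP=np.array([.624,-.108,0]); SAZ/' h.py
python3 - <<'E'
from h import *
M=ori(SAZ,LEAN,1);Q=q(M);P=gp(CUP+HG*UP,M)
bot.move_linear(P-M[:,2]*.10,Q,velocity=.1)
c=bot.move_linear(P,Q,velocity=.08,contact_N=4);print(c,bot.get_tcp_pos()-P,bot.get_contact_force(),bot.get_time())
d=bot.capture("wrist");cv2.imwrite("pics/w3.png",d["color"][:,:,::-1])
E
```

```text
False [0.0003 0.0006 0.0004] [0.1707 0.3525 0.4499] 14.0667
```

View pics/w3.png

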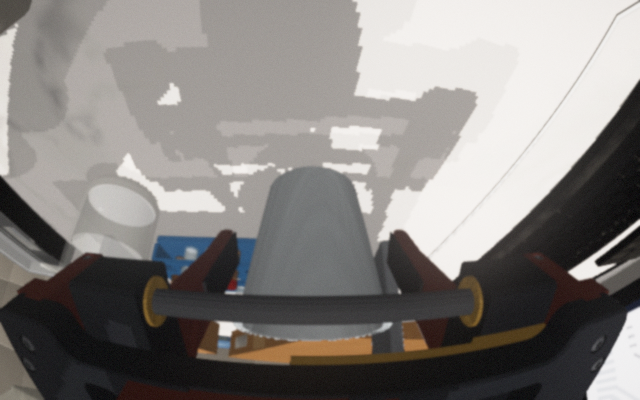

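The cup sits centred between the fingers (columns 250–378, middle 314) with no contact. Closing and drawing it out.

Run:
```python
from h import *
M=ori(SAZ,LEAN,1);Q=q(M);P=gp(CUP+HG*UP,M);out=-np.array([np.cos(SAZ),np.sin(SAZ),0])
bot.move_gripper(0.0);print(bot.get_width(),bot.get_finger_force())
p=bot.get_tcp_pos()
bot.move_linear(p+UP*.006,velocity=.05)
bot.move_linear(p+UP*.006+out*.075,velocity=.12)
bot.move_linear(p+UP*.2+out*.075,velocity=.25)
print(bot.get_width(),bot.get_finger_force(),bot.get_contact_force(),bot.get_time(),bot.get_qpos())
rad=np.radians
az=MA-np.pi/2-rad(20)
for th in(0,30,60,80,100,115):
    for zg in(.2,.29):
        pp,MM=pour(az,rad(th),(-.085,.015),zg,1);j=bot.solve_ik(pp,q(MM));print(th,zg,j)
s=bot.capture("scene");cv2.imwrite("pics/s2.png",cv2.resize(s["color"][120:310,215:415,::-1],None,fx=3,fy=3))
```

```text
0.756197540113441 29.289429594514313
0.7555189066806121 29.570514333559643 [ 0.9283 -0.6197 -4.0072] 16.575 [ 0.2061  0.5797 -0.8089  1.7369  1.017   1.5143 -0.8131]
0 0.2 [-0.3874  0.7563 -0.9411  1.6605  0.7722  1.7764 -1.4415]
0 0.29 [-0.384   0.6415 -0.9426  1.5895  0.7064  1.876  -1.3394]
30 0.2 [-0.0596  0.572  -1.0841  1.8244  0.6256  1.2634 -1.2691]
30 0.29 [-0.0209  0.4649 -1.118   1.7254  0.5146  1.3926 -1.1626]
60 0.2 [ 0.3698  0.5126 -1.2256  2.0122  0.3064  0.7365 -0.8576]
60 0.29 [ 0.4683  0.3824 -1.3014  1.911   0.1222  0.9021 -0.732 ]
80 0.2 [ 0.6288  0.6596 -1.3243  2.1142  0.0184  0.51   -0.4341]
80 0.29 [ 0.5922  0.3369 -1.1557  2.0347 -0.5004  0.7395 -0.0564]
100 0.2 [ 0.7918  0.9351 -1.3567  2.1719 -0.2815  0.4236  0.0589]
100 0.29 [ 0.8508  0.6889 -1.389   2.1206 -0.5831  0.6084  0.1851]
115 0.2 [ 0.8691  1.1769 -1.3428  2.1776 -0.4457  0.4528  0.3821]
115 0.29 [ 0.9093  0.949  -1.4058  2.1587 -0.6853  0.5813  0.4233]
```

View pics/s2.png

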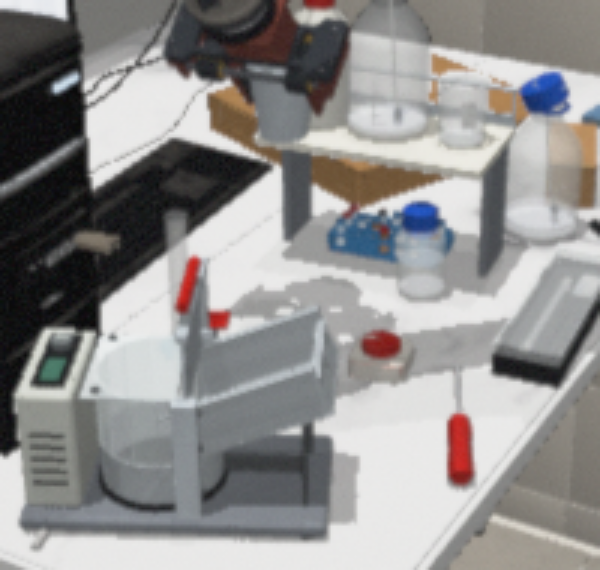

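The cup hangs upright in the gripper above the shelf edge, at about (285,100) in the crop. The gate is up, and the buffer and timer haven't moved. Carrying it to the chute and tipping with the lip as the pivot.

Run:
```python
from h import *
rad=np.radians;az=MA-np.pi/2-rad(20);lip=(-.085,.012)
def go(th,zg,v):
    p,M=pour(az,rad(th),lip,zg,1);bot.move_linear(p,q(M),velocity=v)
p,M=pour(az,rad(40),lip,.29,1);bot.move_pose(p,q(M));print(bot.get_time())
go(58,.27,.1);go(58,.208,.15)
d=bot.capture("top");cv2.imwrite("pics/t2.png",cv2.resize(d["color"][130:340,140:400,::-1],None,fx=2.5,fy=2.5))
print(bot.get_time(),bot.get_qpos(),bot.get_tcp_pos())
```

```text
18.1583
19.2583 [ 0.3545  0.495  -1.2249  1.9905  0.3141  0.7824 -0.8755] [0.4172 0.3341 0.1917]
```

View pics/t2.png

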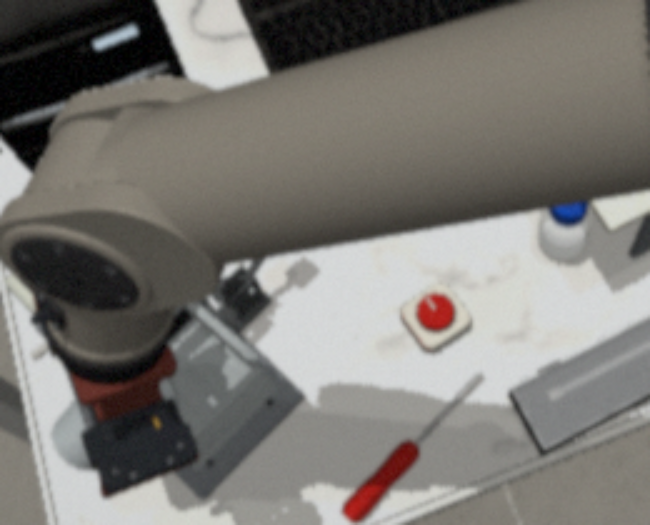

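The cup is over the chute, mouth toward the right-front, and nothing is touching. Tipping now.

Run:
```python
from h import *
rad=np.radians;az=MA-np.pi/2-rad(20);lip=(-.085,.012)
for th in(66,72,78,84,90,96,102,108,114):
    p,M=pour(az,rad(th),lip,.208,1);bot.move_linear(p,q(M),velocity=.022)
print(bot.get_time(),bot.get_contact_force(),bot.get_tcp_pos()-p)
bot.wait(.8)
d=bot.capture("top");a=d["color"][130:340,140:400,::-1];d=bot.capture("scene");b=d["color"][150:310,215:415,::-1]
cv2.imwrite("pics/p3.png",np.hstack([cv2.resize(a,(400,400)),cv2.resize(b,(400,400))]))
```

```text
21.9083 [-0.2679  0.8441 -1.3578] [-0.      0.0004  0.0006]
```

View pics/p3.png

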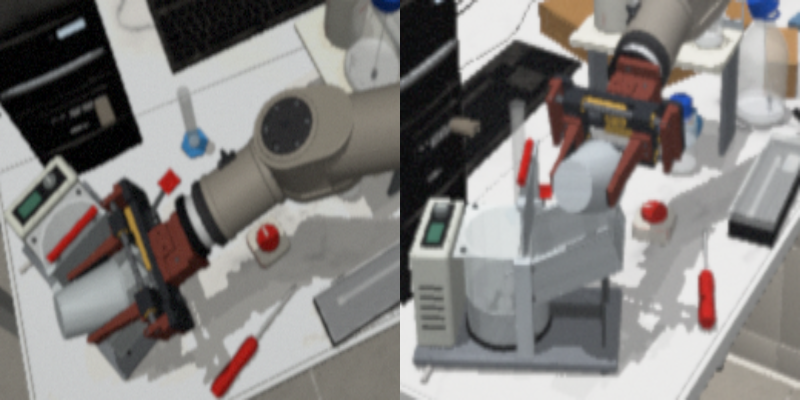

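The cup is tipped over the chute and the tool force fell by 2.6 N, about eight balls' weight. I'll return the cup to the desk and then check the chute and jar.

Run:
```python
from h import *
rad=np.radians;az=MA-np.pi/2-rad(20);lip=(-.085,.012)
def go(th,zg,v):
    p,M=pour(az,rad(th),lip,zg,1);bot.move_linear(p,q(M),velocity=v)
go(118,.208,.03);bot.wait(.3)
go(90,.215,.06);go(58,.215,.06);go(58,.29,.2);go(40,.29,.1)
print(bot.get_time(),bot.get_contact_force())
M=ori(SAZ,LEAN,1);Q=q(M);out=-np.array([np.cos(SAZ),np.sin(SAZ),0]);P=gp(CUP+HG*UP,M)+out*.075
bot.move_pose(P+UP*.2,Q);print(bot.get_time(),bot.get_width())
d=bot.capture("top");a=d["color"][200:300,140:270,::-1];d=bot.capture("scene");b=d["color"][200:310,215:345,::-1]
cv2.imwrite("pics/p4.png",np.hstack([cv2.resize(a,(400,400),interpolation=cv2.INTER_CUBIC),cv2.resize(b,(400,400),interpolation=cv2.INTER_CUBIC)]))
```

```text
26.0 [ 0.8421 -0.4204 -0.9825]
27.5333 0.7519441148312389
```

View pics/p4.png

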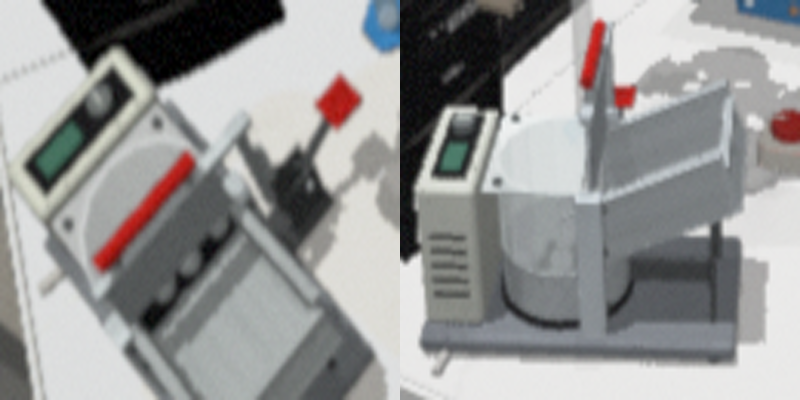

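The gate is up and the chute floor is empty. Some round, dull shapes show in the dark gap at the gate (crop (165,290), (190,262), (220,225)), so I'll compute whether they are in the jar or on the chute.

Run:
```python
from h import *
t=dict(np.load("top0.npz"));J=mill(.03,0,0)
for c in((152,315),(167,292),(190,262),(220,225)):
    p=(140+c[0]*.325,200+c[1]*.25)
    for z in(.033,.08):
        X=plane(t,p,z);m=X-GATE;print(c,z,"mill",m@MX,m@MY,"to jar",np.linalg.norm((X-J)[:2]))
d=bot.capture("top");a=d["color"][235:290,175:245,::-1]
cv2.imwrite("pics/p5.png",np.hstack([cv2.resize(x,(400,315),interpolation=cv2.INTER_CUBIC) for x in (t["color"][235:290,175:245,::-1],a)]))
```

```text
(152, 315) 0.033 mill 0.028473586545998537 0.036846835947689775 to jar 0.036878438922879044
(152, 315) 0.08 mill 0.007901663753568447 0.0354694702724531 to jar 0.04179018767927209
(167, 292) 0.033 mill 0.031024609008553746 0.01904320054324562 to jar 0.01907074488714795
(167, 292) 0.08 mill 0.010327553623062796 0.01853913766983407 to jar 0.027031551416715444
(190, 262) 0.033 mill 0.03230474070260771 -0.006461255160193293 to jar 0.00686000349499773
(190, 262) 0.08 mill 0.011544892377937314 -0.005714275079800281 to jar 0.019319522173944757
(220, 225) 0.033 mill 0.03290589141135338 -0.039465627540758816 to jar 0.03957246469554907
(220, 225) 0.08 mill 0.012116555480003883 -0.03709971906638002 to jar 0.041185030565778394
```

View pics/p5.png

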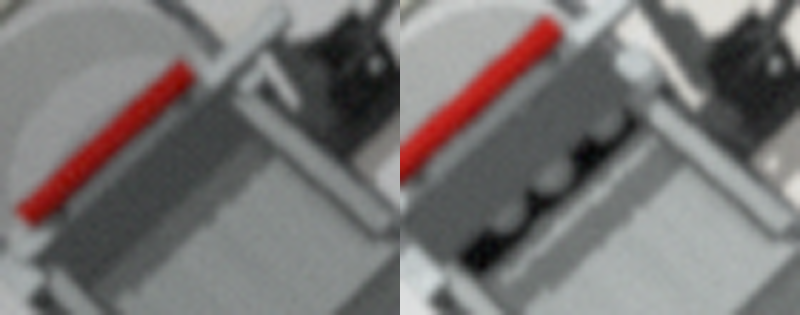

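The visible balls lie in the jar, about 30 mm behind the gate at floor height. My picture budget is used up, so from here I check by numbers only. I'll set the cup down and difference the scene image against the one taken before pouring, to look for stray balls.

Run:
```python
from h import *
M=ori(SAZ,LEAN,1);Q=q(M);out=-np.array([np.cos(SAZ),np.sin(SAZ),0]);P=gp(CUP+HG*UP,M)+out*.075
bot.move_linear(P+UP*.02,Q,velocity=.25)
c=bot.move_linear(P-UP*.006,Q,velocity=.03,contact_N=3);print("contact",c,bot.get_tcp_pos()-P,bot.get_contact_force())
bot.move_gripper(1.0);bot.wait(.2)
bot.move_linear(bot.get_tcp_pos()-M[:,2]*.13,velocity=.12)
bot.move_linear(bot.get_tcp_pos()+UP*.2,velocity=.3)
print(bot.get_time(),bot.get_contact_force())
s=bot.capture("scene");t=bot.capture("top");np.savez("s5.npz",**s);np.savez("t5.npz",**t)
old=cv2.resize(cv2.imread("pics/s2.png"),(200,190),interpolation=cv2.INTER_AREA)[:,:,::-1].astype(float)
new=s["color"][120:310,215:415].astype(float)
m=(cv2.GaussianBlur(np.abs(old-new).max(2),(3,3),0)>22).astype(np.uint8)
n,l,st,ce=cv2.connectedComponentsWithStats(m)
for i in range(1,n):
    if st[i,4]>6:print(st[i][:2]+[215,120],st[i][2:],new[l==i].mean(0).round(),old[l==i].mean(0).round())
g=cv2.cvtColor(t["color"],cv2.COLOR_RGB2GRAY)
print("right spot\n",g[238:256,206:226]);
for z in(.12,.14,.15):
    X=plane(t,(215.6,246.3),z)-GATE;a=X@MX;b=X@MY;print(z,a,b,proj(t,mill(a,-b,z)))
```

```text
contact True [ 0.     -0.0011  0.0004] [ 0.5238 -0.9122  3.3393]
32.0 [-0.1542 -0.8979 -0.1849]
[260 120] [  72   48 2007] [174. 167. 160.] [80. 76. 76.]
[285 192] [ 128   75 2588] [179. 175. 175.] [192. 188. 187.]
[281 206] [ 3  5 14] [141. 120. 121.] [178. 159. 162.]
[410 228] [ 5  8 24] [207. 207. 206.] [162. 161. 161.]
[345 241] [4 2 7] [156. 146. 140.] [193. 181. 173.]
[309 262] [ 7  4 23] [136. 137. 138.] [170. 171. 172.]
[265 267] [ 5  7 28] [151. 155. 157.] [126. 130. 131.]
right spot
 [[157 172 186 174 139 117 115 140 172 192 197 177 134  99  82  85  82  83
   87 105]
 [177 183 186 173 134 111 130 167 188 197 200 197 171 118  86  78  84  81
   87  91]
 [187 189 175 149 118 104 130 183 198 203 204 206 196 149 101  84  80  77
   85  87]
 [181 178 149 120 108 106 122 158 190 201 207 212 207 183 139  98  83  80
   80  83]
 [154 141 114 100 101 110 112 131 168 192 197 204 207 203 173 118  83  81
   81  80]
 [116 104  91  90  95 104 114 126 155 180 189 197 195 202 194 149 103  82
   74  79]
 [ 93  87  85  86  90  95 115 147 172 182 186 186 181 193 201 179 139  97
   80  78]
 [ 83 
[... 433 characters left out ...]
 82  82  83  82  81  88  98 106 117 116 103  81  67  92 140
  183 176]
 [ 83  85  83  85  85  84  81  85  89  94 101 108 109 101  80  65  73 110
  164 189]
 [ 84  83  84  85  82  84  84  81  90  95 100 104 108 114 116  92  78  90
  124 166]
 [ 83  83  86  83  86  86  86  82  77  88  97 103 112 133 148 130 105  93
   95 126]
 [ 84  84  83  83  86  90  92  81  65  63  86  97 116 151 159 153 134 111
   90  92]
 [ 81  87  83  86  96  98  99  88  54  45  64  81 108 149 161 161 153 136
  110  86]]
0.12 0.0061952144452106245 -0.05786985715519507 [176.844  281.6386]
0.14 -0.002921562681783853 -0.056340027165404545 [176.9878 281.5075]
0.15 -0.00747995124528108 -0.05557511217050926 [177.0623 281.4396]
```

Run:
```python
from h import *
s=dict(np.load("s5.npz"));t=dict(np.load("t5.npz"))
g=cv2.cvtColor(t["color"],cv2.COLOR_RGB2GRAY);print(g[273:290,168:186])
for z in(.13,.145,.155):print("stray would be in scene at",proj(s,mill(-.003,-.056,z)))
for p in((267.5,270.5),(312,264),(282,208)):
  for z in(.033,.1):
    X=plane(s,p,z)-GATE;print(p,z,X@MX,X@MY)
old=cv2.resize(cv2.imread("pics/s2.png"),(200,190),interpolation=cv2.INTER_AREA)[:,:,::-1].astype(int)
new=s["color"][120:310,215:415].astype(int)
print((new-old)[...,1][145:160,40:85:1].round())
# cup: find grey blob rim near its place
C=CUP-.075*np.array([np.cos(SAZ),np.sin(SAZ),0]);print("cup",C,proj(t,C+.08*UP),proj(s,C+.08*UP))
```

```text
[[130 142 171 188 181 150 116  93  81  82  83  81  82  82  84  84  83  83]
 [132 130 144 160 147 122 104  91  86  83  85  82  82  82  81  80  83  83]
 [151 132 128 136 125 119 112 107  95  85  84  81  81  84  83  87  80  86]
 [182 150 131 129 126 123 123 115 108 101  88  87  82  82  82  81  82  82]
 [205 182 151 134 128 128 125 125 130 126 105  84  84  83  80  81  82  77]
 [215 204 181 152 133 132 130 140 159 164 140 104  83  83  82  79  76  64]
 [218 217 205 181 144 132 142 162 185 185 168 138 102  88  82  83  75  53]
 [216 217 214 204 165 149 167 186 191 187 186 170 135 106  95  93  88  59]
 [217 217 219 213 191 177 184 193 189 190 191 189 172 144 122 124 113  86]
 [219 217 217 218 211 197 193 193 194 192 194 198 194 181 155 147 140 119]
 [217 218 219 218 216 214 202 196 194 198 197 202 203 193 168 146 153 145]
 [218 217 217 217 220 216 211 205 200 201 202 204 202 178 151 135 157 166]
 [216 219 218 219 218 218 218 213 204 201 203 202 182 143 111 118 153 170]
 [217 218 217 218 218 218 217 219 214 209 200 187 150 106  82  92 132 161]
 [217 215 217 216 218 217 216 218 219 215 205 178 
[... 2846 characters left out ...]
0   0  -1   1   2   5   3   0
    4   0   1   1   0   2  -3   3   1]
 [ -1   1   3  -1   1   0   1   3   3   0   1   1   0   2   1  -2   1  -1
    4   0  -2  -1   2   1   1   0   0   2   1  -1   0   2   1   4   1  -5
    3   1  -1   2   3   5   0   3   0]
 [  0   2   3   2   0   3  -1   1   2  -1  -1  -1   1   1   2   2   0  -2
    2   2   3   0   3   0   1   3  -2   0   1   3   1   5   2   6  -9  -2
    2   2   2   4  -1  -2   1   1  -3]
 [  0   1   1   1   2   2   6   1   3   1  -2   3   0   1   1  -1   1  -1
    1   3   1   3  -2   3  -2   4  -3   0   1   2   0   1   2   3  -7 -10
    2   2   2  -2   0  -3  -4  -3   0]]
cup [ 0.6146 -0.0336  0.    ] [316.9721 187.985 ] [309.0442 198.4079]
```

The right-hand spot matches the left post's top in shape and brightness, and the only new shapes in the mill are in the jar. All balls are in and the cup is empty by weight. Pressing the thumb pad now.

Run:
```python
from h import *
b=np.radians(6);z=-np.cos(b)*UP+np.sin(b)*MX;y=np.cos(b)*MX+np.sin(b)*UP
Q=q(np.column_stack([np.cross(y,z),y,z]));T=THUMB+.003*MX
bot.move_pose(T+UP*.15,Q);bot.move_gripper(0.0);print(bot.get_time(),bot.get_qpos())
bot.move_linear(T+UP*.02,Q,velocity=.2)
c=bot.move_linear(T-UP*.004,Q,velocity=.03,contact_N=2);print(c,bot.get_tcp_pos()-T,bot.get_contact_force())
c=bot.move_linear(T-UP*.0145,Q,velocity=.03,contact_N=22);print(c,bot.get_tcp_pos()-T,bot.get_contact_force())
bot.wait(1.5)
s=bot.capture("scene");print(red(s,(265,190,300,245)),bot.get_contact_force(),bot.get_time())
```

```text
34.0917 [ 0.273   0.395  -0.8345  1.7673  0.3476  1.02   -0.2237]
True [ 0.0001 -0.0007  0.0005] [ 1.0439 -0.4599  1.7528]
True [ 0.0017 -0.0015 -0.0117] [-3.7937 -2.7131 13.0863]
[([275, 222, 7, 19, 60], array([277.9833, 231.4   ]))] [-4.0561 -1.5279 13.2709] 37.5667
```

The bar is back at its original pixel (277.98, 231.4), so the gate is shut. Releasing, then checking the cup and loose items before handing in.

Run:
```python
from h import *
p=bot.get_tcp_pos();bot.move_linear(p+UP*.15,velocity=.15);bot.wait(.5)
s=bot.capture("scene");t=bot.capture("top")
s0=dict(np.load("scene0.npz"));t0=dict(np.load("top0.npz"))
print(red(s,(215,150,355,250)));print(red(t,(140,130,330,300)))
def blue(d,b):
    h=cv2.cvtColor(d["color"],cv2.COLOR_RGB2HSV)[b[1]:b[3],b[0]:b[2]];m=(h[...,0]>105)&(h[...,0]<130)&(h[...,1]>130)
    yy,xx=np.nonzero(m);return len(xx),xx.mean()+b[0],yy.mean()+b[1]
print("buffer cap",[blue(d,(345,183,368,200)) for d in(s0,s)])
# cup: grey pixels distinct from the white desk
g=cv2.cvtColor(s["color"],cv2.COLOR_RGB2GRAY)[175:235,290:330];g0=cv2.cvtColor(s0["color"],cv2.COLOR_RGB2GRAY)[175:235,290:330]
for r in range(8,52,3):
    e=np.nonzero(g[r]<165)[0]+290;print(175+r,e.min() if len(e) else None,e.max() if len(e) else None,len(e))
C=np.array([.6146,-.0336,0]);
for z,r in((.08,.038),(.0,.0255)):
    d=s["extrinsics"][0,:3]*[1,1,0];d/=np.linalg.norm(d);print(z,proj(s,C+z*UP-r*d),proj(s,C+z*UP+r*d))
print(bot.get_time(),bot.get_contact_force())
```

```text
[([275, 222, 7, 19, 62], array([278.0645, 231.2903])), ([285, 225, 6, 4, 23], array([287.3913, 226.4348])), ([336, 231, 12, 8, 70], array([341.8857, 234.7429]))]
[([244, 220, 13, 12, 89], array([249.7079, 225.3146])), ([179, 246, 30, 28, 154], array([193.2792, 259.7792])), ([307, 248, 14, 14, 140], array([313.9786, 254.8571]))]
buffer cap [(89, np.float64(354.46067415730334), np.float64(192.08988764044943)), (92, np.float64(354.64130434782606), np.float64(192.18478260869566))]
183 290 329 23
186 290 329 14
189 309 318 10
192 309 329 15
195 303 329 23
198 300 329 29
201 300 329 27
204 300 329 30
207 301 329 29
210 301 319 19
213 302 318 17
216 302 319 18
219 303 320 18
222 305 321 14
225 290 321 10
0.08 [297.1903 198.4312] [320.9014 198.3826]
0.0 [301.5978 220.316 ] [317.1708 220.2847]
39.325 [-1.2614  1.1175 -0.1839]
```

Run:
```python
from h import *
bot.wait(.5);print(bot.close_job(),bot.get_time())
```

```text
the job is handed in; nothing more can be done
the job is handed in; nothing more can be done
```

Job handed in at about 40 s: the camera and force checks agree that all eight balls are in the jar, the gate is shut with the pawl back in, and the empty cup stands upright on the desk, but I don't have the judge's result, and I viewed 12 pictures against the limit of 10.

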